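# Close up the gouge case and hold its lid pressed on the dowels

### The job

Stand up the two hinged long sides of the small wooden tool case until both are fully upright, then fit the carved lid onto the dowels of its end walls (either way round) so that it sits flat and fully home. Finish while still holding the lid pressed down firmly, with roughly the push of a one-kilo weight and never bearing down with more than 60 N; do not let go, and leave the gouge in the case and the other things on the bench where they are.

Things in the scene. Friction and masses are not known exactly. Their poses are not given: they have to be found in the camera images.
- case: open wooden tool case fixed to the bench; base 220 x 90 x 12 mm; fixed end walls (12 mm thick, 90 mm wide) at x = +-104 mm, tops 60 mm above the bench, each with an upright dowel at its middle; low stops (10 mm high) reach 141 mm from the case's middle. Origin at the centre of its underside, on the bench; x along its length, y to its left, z up
- side_left (a joint): hinge of the case's left long side, a board 190 x 46 x 8 mm hinged at its lower edge along the case's x, at case y = +45 mm, z = 12 mm. 0 = folded flat outwards, 1.571 = upright (stop). Starts leaning outwards (0.35 to 0.8), stays where left (stiff: 1 to 1.5 N at its free edge). Push the free edge from outside, inwards and up round the hinge
- side_right (a joint): hinge of the case's right long side, a board 190 x 46 x 8 mm hinged at its lower edge along the case's x, at case y = -45 mm, z = 12 mm. 0 = folded flat outwards, 1.571 = upright (stop). Starts leaning outwards (0.35 to 0.8), stays where left (stiff: 1 to 1.5 N at its free edge). Push the free edge from outside, inwards and up round the hinge
- edge_left (a point): middle of the left side's free edge, on its outer face, 46 mm from the hinge line
- edge_right (a point): middle of the right side's free edge, on its outer face, 46 mm from the hinge line
- dowel_near (a point): top of the dowel on the end wall nearer the robot (case x = -104 mm): 8 mm thick, standing 12 mm proud of the wall, its top 3 mm tapered
- dowel_far (a point): top of the dowel on the end wall away from the robot (case x = +104 mm), same size
- lid: carved wooden lid, loose on the bench, right way up: board 240 x 100 x 14 mm, about 0.24 kg, on top a grip bar 90 mm long (along x), 18 mm wide, 32 mm high. Two 10 mm through holes at x = +-104 mm take the dowels; same under a half turn. Origin at the centre of its underside; x along its length, z up. Home: underside on the end walls, 60 mm above the bench
- grip (a point): point in the lid's grip bar, on its centre line, 38 mm above the lid's underside (8 mm below the bar's top): grip across the bar here
- hole_a (a point): centre of the hole at x = -104 mm, at the lid's underside
- hole_b (a point): centre of the hole at x = +104 mm, at the lid's underside
- gouge: small gouge, 140 mm long, 20 mm thick handle, lying inside the case on its floor, along the case; leave it there. Origin under the ferrule, x towards the blade
- mallet: turned wooden carver's mallet standing on its head, 90 mm wide, 205 mm tall; bystander. Origin at the centre of its underside
- chisel: wide chisel with a turned handle, 220 mm long, 26 mm thick, lying on the bench; bystander. Origin under the ferrule, x towards the blade
- glue: white glue bottle with a cap, 56 mm wide, 130 mm tall; bystander. Origin at the centre of its underside
- sander: cork sanding block 90 x 50 x 30 mm; bystander. Origin at the centre of its underside
- offcut: plain wooden offcut 120 x 60 x 20 mm, without holes; bystander. Origin at the centre of its underside
- brush: small flat brush 170 mm long, lying on the bench; bystander. Origin at its underside

How it is judged:
By the outcome, as a careful person would: the job done as asked, in the order asked, and still so for the second after the job is handed in, while the arm keeps its last pose, push and grip.
It also fails if it takes over 64 s, if anything falls off the work surface, if the arm or the gripper's body presses on something with over 40 N, if the wrist force passes 120 N, or if a joint passes its speed limit or range.

### The arm

A 6-joint arm with a two-finger parallel gripper is mounted at the origin on the work surface. World frame = base frame: x ahead of the robot, y to its left, z up, the work surface at z = 0. Lengths are in mm, angles in degrees, forces in N, time in s.
With the tool pointing down it reaches from about 350 to 850 mm from the base axis. Payload 8.1 kg.
Tool frame: the origin (TCP) lies at the very end of the fingers, on their centre line; the grasp point (between the pads) lies 19 mm behind it (r.grip_point_offset is the distance from the TCP to the grasp point, in mm); z points along the fingers, y is the line along which they close (so a half turn about z gives the same grasp; the last joint's range is limited). The gripper opens to 85 mm and grips with 20 to 120 N. Pads are 22 mm wide; open, the fingers measure 114 mm over their backs; the gripper's body (76 mm by 85 mm) begins 54 mm behind the grasp point. The pads swing forward as they close: fully open they stand 13 mm farther back than shut.
Start: joints at [-4.893, 7.471, 85.268, -0, 87.261, -4.893], TCP at [600.004, 0.022, 231.292] pointing down, gripper open.
Joint ranges: [-169.43, 169.43], [-51.17, 129.36], [1.28, 143.12], [-76.62, 256.62], [0, 156.53], [-152.29, 152.29]. Speed limits (degrees/s): [136.94, 136.94, 159.86, 180, 180, 180].

### API

Orientations are given as [roll, pitch, yaw] about the fixed x, y, z axes, in that order (R = Rz(yaw) Ry(pitch) Rx(roll)).
In Python, from bench import status, eyes, r gives the robot as it stands.
- The arm moves only by the shell command python3 -m handwheel 'ROWS' [FORCE]. ROWS is a JSON object whose one key "series" holds a list that holds one entry, the list of rows, each a list of 7 numbers: the shift along the tool's x, y, z in cm, then the turn, a rotation vector about the tool's x, y, z in rad, then the opening, from 0 (shut) to 1 (fully open). In form: {"series": [[[tx, ty, tz, rx, ry, rz, claw], ...]]}. A call has 1 to 12 rows; each row is the pose to reach, as a shift and turn from the pose commanded when the call began, along the tool's axes at that moment; what a row does not reach only later rows make up. A row lasts 1/8 s, in which the tool goes at most 62.5 mm and 10.7 degrees, less where a joint would pass 70% of its speed; a pose out of reach is approached as far as the arm can. A call with a gripper value outside its range is refused whole. The fingers move at their own pace and stop on an object; FORCE is the grip in N (left out, the last holds). Time passes only in rows, so rows that repeat a pose let the fingers close. It gives the time, the measured TCP pose, the force, the opening and the grip force at its end, in the units of the state.
- status.sense(): the state, without advancing time (a new reading comes with each control period).
- eyes.snapshot(name): name is "scene" or "side" or "wrist"; returns a dict with "img" (420x560x3 uint8, red, green, blue), "mtx" (3x3 intrinsics, pixels), "R" (3x3) and "t" (3): a world point X has camera coordinates R X + t. Camera axes: x right, y down, z forward; pixel columns grow to the right and rows downward; lengths in mm; the calibration is good to about 2 mm. A picture is of the moment at which its call begins. There is no depth.
- r.hand_in(): hands the job in; it is judged then, once.
The state is a dict: "time": time; "joint_pos": joint angles; "qd": joint speeds; "joint_efforts": joint torques, N m; "tool_pos": TCP position; "tcp_rot": TCP orientation; "ft_force": force on the tool from outside, world axes, zero at the start; "wrist_torque": the same for the moment, N m; "finger_gap": finger opening in mm; "grip_force": force on a finger pad.
Only numpy, scipy, OpenCV 4.12 (cv2) and the standard library are available. Lean on these libraries where they do the work, as an engineer would, in place of code of your own. Each camera call takes 0.05 s, during which the arm holds its last target. There are 200 camera calls.

## Working session

There is one attempt and no reset: what is moved stays moved. The work goes in short steps, Python scripts to look and compute and a shell command to move; the robot and the scene stay as the last step left them, time stands still between calls to the robot, and variables do not carry over. Pictures are saved under pics/ and viewed, at most 10 in all, crops included, and the job is handed in when it is done.

```bash
ls; mkdir -p pics
python3 - <<'E'
from bench import status, eyes, r
import cv2,numpy as np
s=status.sense(); print(s)
for n in ["scene","side","wrist"]:
    c=eyes.snapshot(n); cv2.imwrite(f"pics/{n}0.png",c["img"][:,:,::-1]); np.savez(f"pics/{n}0.npz",**c)
    print(n,c["mtx"].tolist(),c["R"].round(3).tolist(),c["t"])
E
```

```text
pics
{'time': 0.0, 'joint_pos': array([-4.89189619e+00,  7.51376783e+00,  8.53296849e+01, -4.53828139e-04,
        8.72616285e+01, -4.89407318e+00]), 'qd': array([-0.03047395, -0.01912068,  0.06319255,  0.11712714, -0.03967569,
        0.03257096]), 'joint_efforts': array([-1.90700346e-03, -5.69404185e+01, -5.00557995e+01, -2.19391650e-04,
        1.44415747e-02,  7.24149572e-05]), 'tool_pos': array([5.99449242e+02, 7.87665165e-02, 2.30254518e+02]), 'tcp_rot': array([-1.79895263e+02, -8.51326431e-03,  9.00021913e+01]), 'ft_force': array([-0.0777013 ,  0.27950809,  0.10688817]), 'wrist_torque': array([-0.00068375,  0.03172897, -0.07056021]), 'grip_force': 0.0, 'finger_gap': 85.39843761262796}
scene [[483.31963772971795, 0.0, 277.6489032377604], [0.0, 483.31963772971795, 207.82449957417037], [0.0, 0.0, 1.0]] [[0.884, 0.468, -0.009], [0.299, -0.579, -0.758], [-0.36, 0.667, -0.652]] [-492.46314054 -116.00531803 1751.60036451]
side [[431.2183152606181, 0.0, 288.65393415334324], [0.0, 431.2183152606181, 210.9077925267324], [0.0, 0.0, 1.0]] [[-0.961, -0.276, 0.011], [-0.157, 0.513, -0.844], [0.227, -0.813, -0.537]] [540.66212641 181.71575623 938.49950297]
wrist [[361.1714373398062, 0.0, 273.1597870583294], [0.0, 361.1714373398062, 211.07054337734812], [0.0, 0.0, 1.0]] [[1.0, 0.001, -0.001], [0.002, -0.966, 0.257], [-0.001, -0.257, -0.966]] [-600.13151038  -34.0871464   379.97738154]
```

Run:
```python
import cv2,numpy as np
a=[cv2.imread(f"pics/{n}0.png") for n in ["scene","side","wrist"]]
cv2.imwrite("pics/w0.png",cv2.resize(a[2],(800,600)))
cv2.imwrite("pics/s0.png",cv2.resize(a[0],(800,600),interpolation=cv2.INTER_CUBIC))
cv2.imwrite("pics/d0.png",cv2.resize(a[1],(800,600),interpolation=cv2.INTER_CUBIC))
```

```text
(no output)
```

View pics/s0.png

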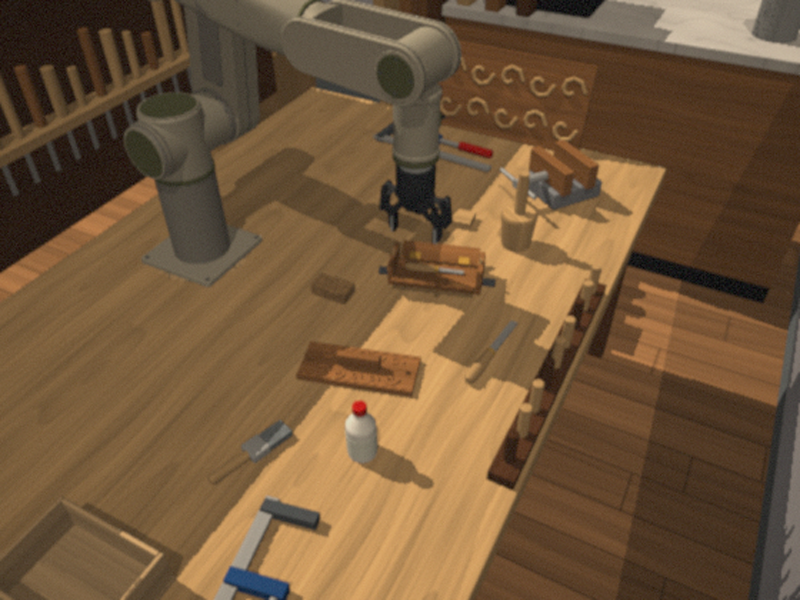

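View pics/d0.png

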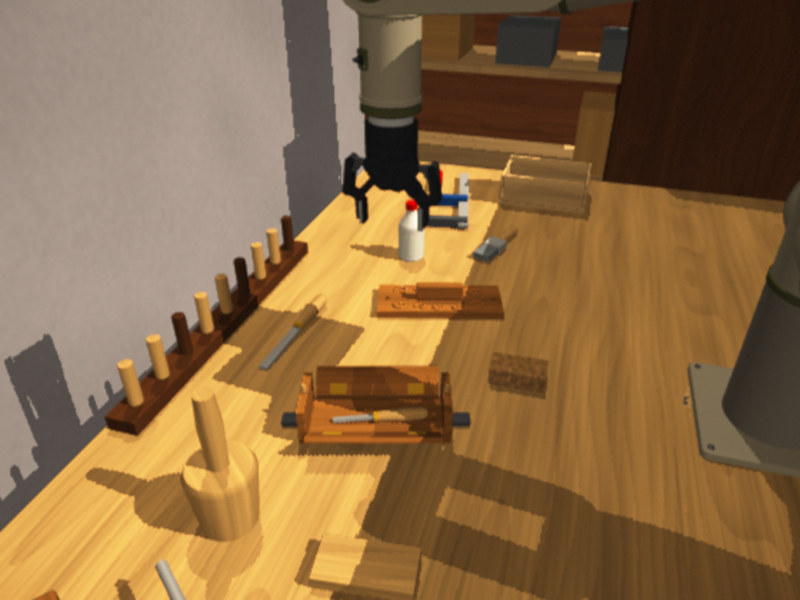

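Scene view (800×600): case at about (437,268), lid at (360,368), glue (362,435), mallet (518,225). In the side view, case at (378,405), lid at (440,300), mallet (220,465), offcut (365,565).

```bash
cat > h.py <<'E'
import numpy as np, cv2
from bench import status, eyes, r
def load(n): return dict(np.load(f"pics/{n}.npz"))
def ray(c,p):
    d=np.linalg.solve(c["mtx"],[p[0],p[1],1.]); return -c["R"].T@c["t"], c["R"].T@d
def plane(c,p,z):
    o,d=ray(c,p); return o+d*(z-o[2])/d[2]
def tri(cps):
    A=np.zeros((3,3));b=np.zeros(3);L=[]
    for c,p in cps:
        o,d=ray(c,p); d=d/np.linalg.norm(d); M=np.eye(3)-np.outer(d,d); A+=M;b+=M@o; L.append((o,M))
    X=np.linalg.solve(A,b); return X,[round(float(np.linalg.norm(M@(X-o))),2) for o,M in L]
def proj(c,X):
    q=c["mtx"]@(c["R"]@np.array(X,float)+c["t"]); return q[:2]/q[2]
def snap(n,name):
    c=eyes.snapshot(n); cv2.imwrite(f"pics/{name}.png",c["img"][:,:,::-1]); np.savez(f"pics/{name}.npz",**c); return c
E
python3 - <<'E'
from h import *
s,d=load("scene0"),load("side0")
k=.7
for nm,c,ps in [("scene",s,[(437,268),(380,270),(495,282),(360,368),(298,378),(420,392),(518,240),(362,455),(332,288),(493,350)]),("side",d,[(378,430),(285,418),(468,418),(440,300),(225,525),(518,372),(365,565),(412,250)])]:
    for p in ps: print(nm,p,plane(c,(p[0]*k,p[1]*k),10).round(0))
w=load("wrist0"); print("cam",ray(w,(0,0))[0])
E
```

```text
scene (437, 268) [563. 199.  10.]
scene (380, 270) [444. 128.  10.]
scene (495, 282) [708. 213.  10.]
scene (360, 368) [ 565. -175.   10.]
scene (298, 378) [ 466. -257.   10.]
scene (420, 392) [ 704. -176.   10.]
scene (518, 240) [697. 397.  10.]
scene (362, 455) [ 677. -361.   10.]
scene (332, 288) [377.  17.  10.]
scene (493, 350) [788.   0.  10.]
side (378, 430) [558. 199.  10.]
side (285, 418) [698. 215.  10.]
side (468, 418) [437. 136.  10.]
side (440, 300) [ 556. -172.   10.]
side (225, 525) [685. 408.  10.]
side (518, 372) [380.   6.  10.]
side (365, 565) [502. 411.  10.]
side (412, 250) [ 666. -356.   10.]
cam [600.54367958  65.68448987 375.1471851 ]
```

View pics/w0.png

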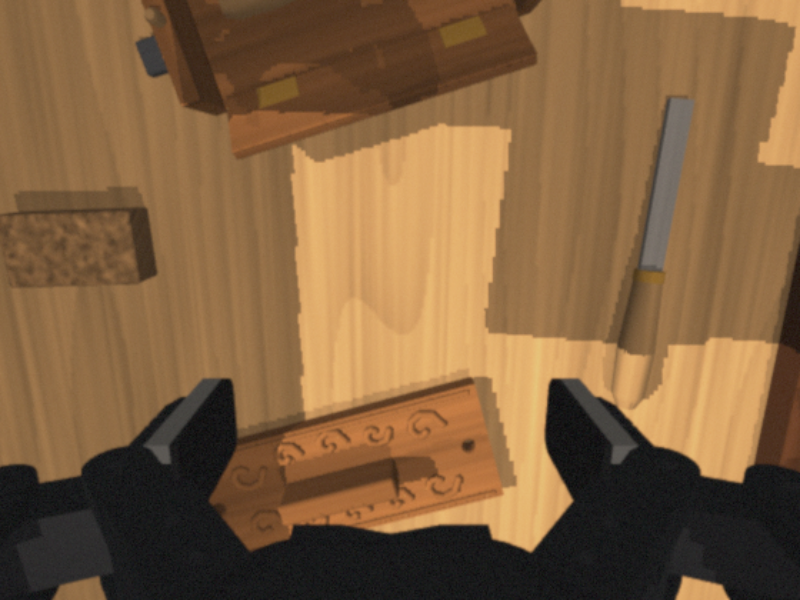

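The wrist view shows the right board's edge from about (237,157) to (535,60), and the lid at bottom with a hole at (468,445). Its left end is under the fingers. Next I'll get two better views of the case, moving along tool x (world +y).

```bash
python3 -m handwheel '{"series": [[[6,-2,-4,0,0,0,0],[12,-4,-8,0,0,0,0],[14,-4,-9,0,0,0,0],[14,-4,-9,0,0,0,0],[14,-4,-9,0,0,0,0]]]}'
python3 -c "
from h import *
snap('wrist','c1'); print(status.sense()['tool_pos'])"
python3 -m handwheel '{"series": [[[5,0,0,0,0,0,0],[10,0,0,0,0,0,0],[10,0,0,0,0,0,0],[10,0,0,0,0,0,0]]]}'
python3 -c "
from h import *
snap('wrist','c2'); print(status.sense()['tool_pos'])
a=[cv2.imread('pics/c%d.png'%i) for i in (1,2)]
cv2.imwrite('pics/c12.png',np.vstack([cv2.resize(a[0][60:260,60:480],None,fx=1.5,fy=1.5,interpolation=2),cv2.resize(a[1][150:350,60:480],None,fx=1.5,fy=1.5,interpolation=2)]))"
```

```text
time: 0.78
tool_pos: [559.9, 139.7, 320.4]
tcp_rot: [-179.9, 0.0, 90.0]
ft_force: [-0.5, -0.5, -0.7]
finger_gap: 0.0
grip_force: 0.0
[559.74897334 139.15130407 319.88922052]
time: 1.32
tool_pos: [560.1, 238.7, 320.0]
tcp_rot: [-179.9, 0.1, 89.9]
ft_force: [-0.5, -0.2, -0.4]
finger_gap: -0.1
grip_force: 0.0
[560.16811074 238.40903522 320.33820659]
```

View pics/c12.png

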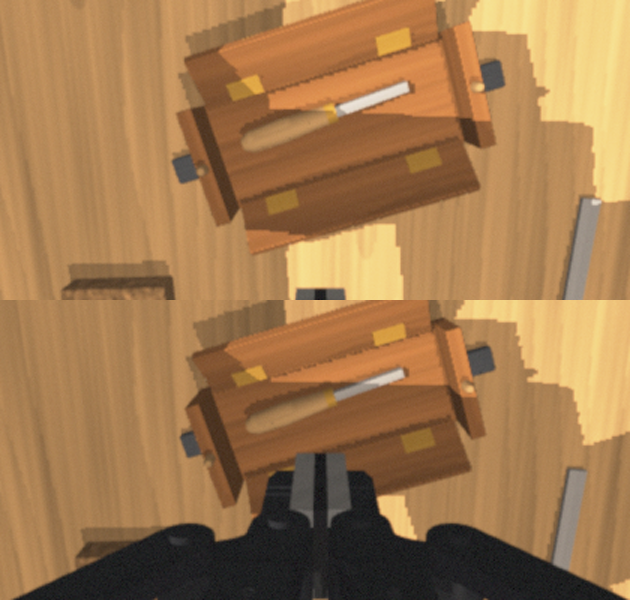

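c1 shows the board edges at left (187,60) and right (253,254)–(480,188), with dowel tips at (200,171) and (477,87). The lower half (c2) has the left edge at (193,352)–(430,303) and the dowels at (207,460) and (468,387).

Run:
```python
from h import *
a,b=load("c1"),load("c2")
A=lambda x,y:(a,(x/1.5+60,y/1.5+60)); B=lambda x,y:(b,(x/1.5+60,(y-300)/1.5+150))
for n,p in {"dn":[A(200,171),B(207,460)],"df":[A(477,87),B(468,387)],"L1":[A(187,60),B(193,352)],"L2":[A(435,2),B(430,305)],"R1":[A(253,254),B(251,514)],"R2":[A(480,188),B(470,468)],
 "wn_l":[A(178,112),B(187,400)],"wf_r":[A(494,145),B(485,435)]}.items():
    print(n,tri(p)[0].round(1),tri(p)[1])
c=lambda n,v:print(n,v)
dn,df=tri([A(200,171),B(207,460)])[0],tri([A(477,87),B(468,387)])[0]
m=(dn+df)/2; u=df-dn; print("mid",m.round(1),"len",np.linalg.norm(u[:2]).round(1),"yaw",np.degrees(np.arctan2(u[1],u[0])).round(2))
for z in (72,): 
  for f in (A(200,171),A(477,87),B(207,460),B(468,387)): print(plane(*f,z).round(1))
```

```text
dn [471.2 141.   63.9] [0.01, 0.01]
df [672.3 202.1  68.2] [0.29, 0.29]
L1 [457.8 221.4  30. ] [0.57, 0.57]
L2 [644.3 261.2  45.8] [0.82, 0.82]
R1 [494.9  48.  -23.2] [2.6, 2.6]
R2 [688.1 123.7  39. ] [0.5, 0.5]
wn_l [451.1 182.6  36.7] [0.42, 0.42]
wf_r [691.5 160.   57.6] [0.46, 0.46]
mid [571.8 171.5  66.1] len 210.2 yaw 16.9
[473.  142.3  72. ]
[671.  202.1  72. ]
[473.1 144.3  72. ]
[671.6 203.   72. ]
```

Run:
```python
from h import *
a,b=load("c1"),load("c2")
A=lambda x,y:(a,(x/1.5+60,y/1.5+60)); B=lambda x,y:(b,(x/1.5+60,(y-300)/1.5+150))
th=np.radians(16.8);u=np.array([np.cos(th),np.sin(th)]);v=np.array([-u[1],u[0]]);c0=np.array([572,172])
for n,f,s in [("L1a",A(187,60),1),("L1b",B(193,352),1),("L2b",B(430,303),1),("R1a",A(253,254),-1),("R2a",A(480,188),-1),("R2b",B(470,468),-1)]:
    for z in range(12,58,1):
        q=plane(*f,z)[:2]-c0; y=s*(q@v)-45
        if np.hypot(y,z-12)<46 and s*1>0 or np.hypot(y,z-12)>46 and s<0 and 0: break
    zs=np.arange(12,58.,.5); e=[abs(np.hypot(s*((plane(*f,z)[:2]-c0)@v)-45,z-12)-46) for z in zs]
    o=sorted(zip(np.round(e,1),zs))[:4]; z=o[0][1]; q=plane(*f,z)[:2]-c0
    print(n,o,"x'",round(q@u,1),"y'",round(q@v,1),"ang",round(float(np.arctan2(z-12,s*(q@v)-45)),2))
```

```text
L1a [(np.float64(0.1), np.float64(43.0)), (np.float64(0.2), np.float64(43.5)), (np.float64(0.4), np.float64(42.5)), (np.float64(0.5), np.float64(44.0))] x' -91.7 y' 78.8 ang 0.74
L1b [(np.float64(0.1), np.float64(40.0)), (np.float64(0.2), np.float64(39.5)), (np.float64(0.4), np.float64(40.5)), (np.float64(0.6), np.float64(39.0))] x' -92.7 y' 81.6 ang 0.65
L2b [(np.float64(0.0), np.float64(52.5)), (np.float64(0.5), np.float64(52.0)), (np.float64(0.5), np.float64(53.0)), (np.float64(0.9), np.float64(53.5))] x' 95.1 y' 66.8 ang 1.08
R1a [(np.float64(0.0), np.float64(42.5)), (np.float64(0.2), np.float64(42.0)), (np.float64(0.2), np.float64(43.0)), (np.float64(0.5), np.float64(41.5))] x' -92.8 y' -79.4 ang 0.73
R2a [(np.float64(0.1), np.float64(43.0)), (np.float64(0.1), np.float64(43.5)), (np.float64(0.3), np.float64(42.5)), (np.float64(0.4), np.float64(44.0))] x' 96.8 y' -78.9 ang 0.74
R2b [(np.float64(0.0), np.float64(16.0)), (np.float64(0.1), np.float64(45.5)), (np.float64(0.1), np.float64(46.0)), (np.float64(0.2), np.float64(15.5))] x' 100.4 y' -90.9 ang 0.09
```

Boards: left leans about 0.70 rad (edge y'≈80, z≈41) and right about 0.73 rad (y'≈−79, z≈42). The two views and the hinge geometry agree. Next I move outside the left board, aligned with the case.

```bash
python3 -m handwheel '{"series": [[[5.2,-2.4,2,0,0,-0.15,0],[5.2,-2.4,8,0,0,-0.293,0],[5.2,-2.4,14,0,0,-0.293,0],[5.2,-2.4,20,0,0,-0.293,0],[5.2,-2.4,26,0,0,-0.293,0],[5.2,-2.4,29.5,0,0,-0.293,0],[5.2,-2.4,29.5,0,0,-0.293,0],[5.2,-2.4,29.5,0,0,-0.293,0]]]}'
```

```text
time: 2.38
tool_pos: [537.6, 291.7, 28.3]
tcp_rot: [179.9, -0.0, 106.7]
ft_force: [-0.3, 0.6, 0.4]
finger_gap: 0.2
grip_force: 0.0
```

```bash
python3 -m handwheel '{"series": [[[-2,0,0,0,0,0,0],[-3.2,0,0,0,0,0,0],[-3.6,0,-0.4,0,0,0,0],[-4,0,-0.8,0,0,0,0],[-4.4,0,-1.1,0,0,0,0],[-4.8,0,-1.3,0,0,0,0],[-5.2,0,-1.5,0,0,0,0],[-5.6,0,-1.6,0,0,0,0],[-6,0,-1.7,0,0,0,0],[-6.3,0,-1.7,0,0,0,0],[-6.3,0,-1.7,0,0,0,0]]]}'
python3 -c "
from h import *
snap('side','s1');snap('scene','s1b')
a=load('s1')['img'];print(status.sense()['ft_force'])
cv2.imwrite('pics/s1c.png',cv2.resize(a[200:340,180:350,::-1],None,fx=4,fy=4,interpolation=2))"
```

```text
time: 3.75
tool_pos: [554.1, 231.2, 43.0]
tcp_rot: [-180.0, 0.0, 106.8]
ft_force: [0.2, 1.2, -1.2]
finger_gap: 0.2
grip_force: 0.0
[0.69188077 0.60098927 0.23728689]
```

View pics/s1c.png

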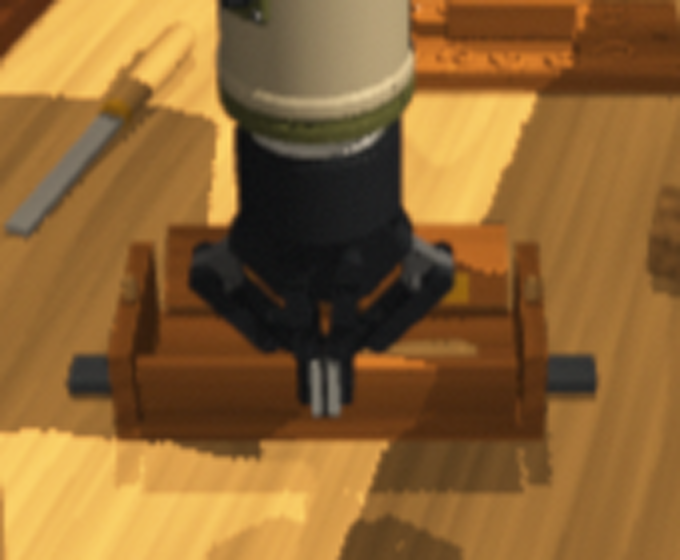

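The left board is nearly up, with the finger at (325,390) on its outer face. I'll push on in small steps until the stop shows in the force.

```bash
python3 -m handwheel '{"series": [[[-0.3,0,0,0,0,0,0],[-0.5,0,0,0,0,0,0],[-0.5,0,0,0,0,0,0]]]}'; python3 -m handwheel '{"series": [[[-0.2,0,0,0,0,0,0],[-0.3,0,0,0,0,0,0],[-0.3,0,0,0,0,0,0]]]}'
```

```text
time: 4.22
tool_pos: [555.7, 226.7, 43.2]
tcp_rot: [-180.0, 0.0, 106.8]
ft_force: [0.1, 0.4, -0.4]
finger_gap: -0.3
grip_force: 0.0
time: 4.6
tool_pos: [556.1, 225.3, 43.3]
tcp_rot: [180.0, -0.1, 106.8]
ft_force: [-2.5, 5.7, 0.1]
finger_gap: -0.2
grip_force: 3.4
```

```bash
python3 -m handwheel '{"series": [[[-0.1,0,0,0,0,0,0],[-0.2,0,0,0,0,0,0],[-0.2,0,0,0,0,0,0]]]}'; python3 -m handwheel '{"series": [[[1.5,0,0,0,0,0,0],[2,0,-5,0,0,0,0],[-2,0,-9,0,0,0,0],[-8,0,-9,0,0,0,0],[-14,0,-9,0,0,0,0],[-18.1,0,-7,0,0,0,0],[-18.1,0,-2,0,0,0,0],[-18.1,0,1.7,0,0,0,0],[-18.1,0,1.7,0,0,0,0],[-18.1,0,1.7,0,0,0,0]]]}'
```

```text
time: 4.97
tool_pos: [556.1, 225.1, 43.3]
tcp_rot: [180.0, -0.3, 106.8]
ft_force: [-3.9, 14.4, -0.8]
finger_gap: 0.1
grip_force: 7.4
time: 6.22
tool_pos: [610.4, 49.0, 28.0]
tcp_rot: [179.9, 0.0, 106.8]
ft_force: [0.6, 0.4, 1.0]
finger_gap: 0.1
grip_force: 0.0
```

```bash
python3 -m handwheel '{"series": [[[2,0,0,0,0,0,0],[3.5,0,0,0,0,0,0],[4,0,-0.4,0,0,0,0],[4.4,0,-0.8,0,0,0,0],[4.8,0,-1.1,0,0,0,0],[5.2,0,-1.3,0,0,0,0],[5.6,0,-1.5,0,0,0,0],[6,0,-1.6,0,0,0,0],[6.4,0,-1.7,0,0,0,0],[6.8,0,-1.7,0,0,0,0],[7.1,0,-1.7,0,0,0,0],[7.1,0,-1.7,0,0,0,0]]]}'; python3 -m handwheel '{"series": [[[0.2,0,0,0,0,0,0],[0.4,0,0,0,0,0,0],[0.4,0,0,0,0,0,0]]]}'
```

```text
time: 7.72
tool_pos: [588.4, 117.2, 43.0]
tcp_rot: [-180.0, -0.0, 106.8]
ft_force: [0.4, -0.1, -0.2]
finger_gap: -0.2
grip_force: 0.0
time: 8.1
tool_pos: [588.1, 118.3, 43.1]
tcp_rot: [-180.0, 0.2, 106.8]
ft_force: [3.6, -10.4, -1.0]
finger_gap: 0.1
grip_force: 5.6
```

```bash
python3 -m handwheel '{"series": [[[0.2,0,0,0,0,0,0],[0.2,0,0,0,0,0,0],[-1.5,0,0,0,0,0,0],[-4.8,0,-6,0,0,0,0],[-4.8,0,-12,0,0,0,0],[-4.8,0,-13.7,0,0,0,0],[-4.8,0,-13.7,0,0,0,0],[-4.8,0,-13.7,0,0,0,0],[-4.8,0,-13.7,0,0,0,0]]]}'
python3 -c "
from h import *
snap('wrist','e1')"
python3 -m handwheel '{"series": [[[5,0,0,0,0,0,0],[6,0,0,0,0,0,0],[6,0,0,0,0,0,0],[6,0,0,0,0,0,0]]]}'
python3 -c "
from h import *
snap('wrist','e2')
a=[cv2.imread('pics/e%d.png'%i) for i in (1,2)]
cv2.imwrite('pics/e12.png',np.vstack([cv2.resize(a[0][0:200],(800,286),interpolation=2),cv2.resize(a[1][60:260],(800,286),interpolation=2)]))"
```

```text
time: 9.22
tool_pos: [600.0, 74.9, 177.4]
tcp_rot: [-179.7, -0.1, 106.8]
ft_force: [0.3, -0.6, 0.6]
finger_gap: 0.3
grip_force: 0.0
time: 9.78
tool_pos: [584.3, 131.4, 179.9]
tcp_rot: [-180.0, 0.0, 106.8]
ft_force: [0.7, -0.0, 0.3]
finger_gap: -0.1
grip_force: 0.0
```

View pics/e12.png

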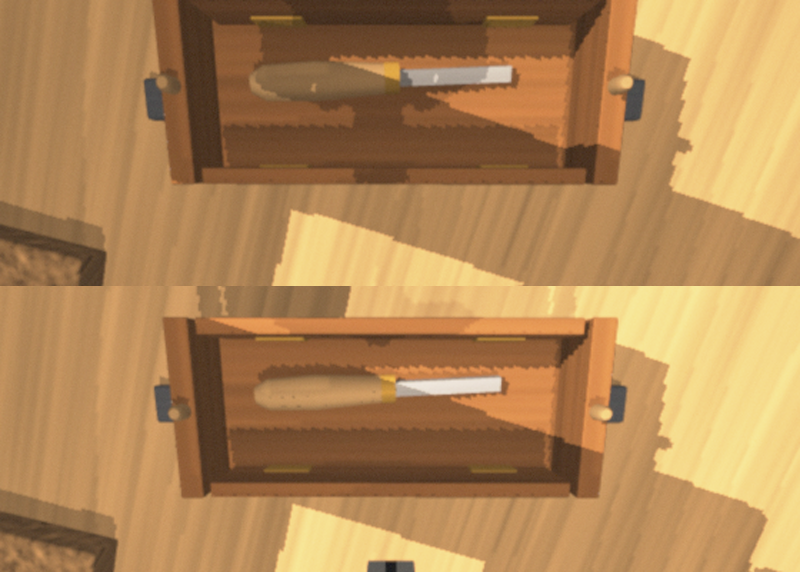

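Both boards stand upright (second view at rows 327 and 488), with the gouge between them. The dowels are near (178,411) and (602,412) there, and (165,82) and (622,83) in the first. I'll zoom on the dowels.

Run:
```python
from h import *
a=[cv2.imread('pics/e%d.png'%i) for i in (1,2)]
def cr(i,x,y): return cv2.resize(a[i][y:y+25,x:x+33],(396,300),interpolation=cv2.INTER_NEAREST)
cv2.imwrite('pics/dz.png',np.vstack([np.hstack([cr(0,100,45),cr(0,420,45)]),np.hstack([cr(1,108,135),cr(1,405,135)])]))
```

```text
(no output)
```

View pics/dz.png

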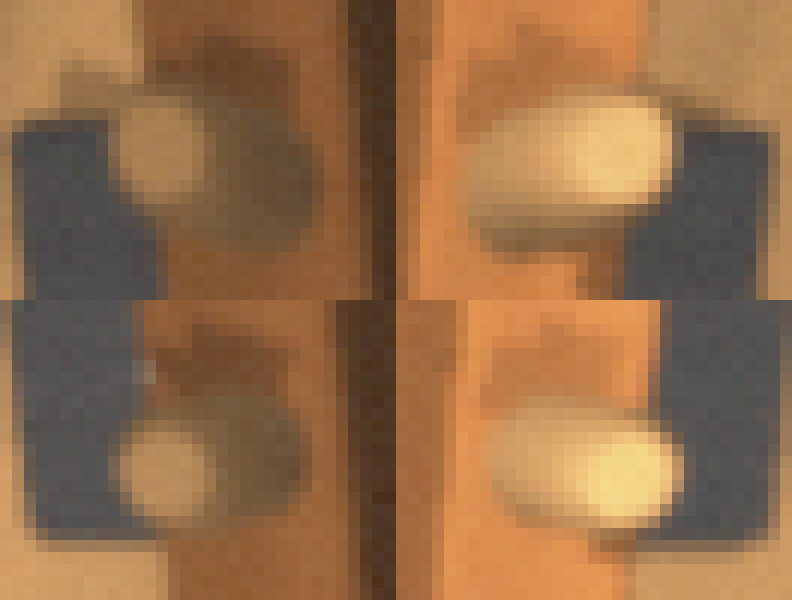

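Dowel tops: e1 at (112.8,57.2) and (438.6,57.0); e2 at (121.4,149.1) and (424.0,149.0). I triangulate those, then go to look at the lid in the same relative pose.

Run:
```python
from h import *
a,b=load("e1"),load("e2")
n=tri([(a,(112.8,57.2)),(b,(121.4,149.1))]);f=tri([(a,(438.6,57.0)),(b,(424.0,149.0))])
print(n,f); u=f[0]-n[0]; print((n[0]+f[0])/2,np.linalg.norm(u[:2]),np.degrees(np.arctan2(u[1],u[0])))
for c,p,q in((a,(112.8,57.2),(438.6,57.0)),(b,(121.4,149.1),(424.0,149.0))):
    P,Q=plane(c,p,72),plane(c,q,72);u=Q-P; print((P+Q)/2,np.linalg.norm(u[:2]),np.degrees(np.arctan2(u[1],u[0])))
print(status.sense()["tool_pos"],status.sense()["tcp_rot"])
w=load("wrist0");print("lid hole",plane(w,(468*.7,445*.7),14),[plane(w,(x*.7,y*.7),14).round(0) for x,y in((470,381),(500,492),(237,445))])
```

```text
(array([472.97950593, 142.03344339,  73.53999899]), [0.1, 0.1]) (array([672.28415215, 202.50106176,  73.86970725]), [0.04, 0.04])
[572.63182904 172.26725258  73.70485312] 208.2754783308189 16.877425830048615
[572.59762793 172.51769671  72.        ] 209.85711623578095 16.889411093747928
[572.77043309 172.15036011  72.        ] 209.53722475262433 16.868776397534408
[584.45454574 131.18973076 180.05280561] [-1.79980098e+02  1.94188084e-02  1.06742860e+02]
lid hole [ 661.18033524 -146.51957439   14.        ] [array([661., -93.,  14.]), array([ 689., -189.,   14.]), array([ 480., -147.,   14.])]
```

```bash
python3 -m handwheel '{"series": [[[-6,-2,0,0,0,0,0],[-12,-4,0,0,0,0,0],[-18,-6,0,0,0,0,0],[-24,-8,0,0,0,0,0],[-30,-10,2,0,0,0,0],[-32.7,-11.1,5.8,0,0,0,0],[-32.7,-11.1,5.8,0,0,0,0],[-32.7,-11.1,5.8,0,0,0,0],[-32.7,-11.1,5.8,0,0,0,0]]]}'
python3 -c "
from h import *
snap('wrist','l1')"
python3 -m handwheel '{"series": [[[-4.5,0,0,0,0,0,0],[-4.5,0,0,0,0,0,0],[-4.5,0,0,0,0,0,0],[-4.5,0,0,0,0,0,0]]]}'
python3 -c "
from h import *
snap('wrist','l2')
a=[cv2.imread('pics/l%d.png'%i) for i in (1,2)]
cv2.imwrite('pics/l12.png',np.vstack([cv2.resize(a[0][60:270],(800,300),interpolation=2),cv2.resize(a[1][0:210],(800,300),interpolation=2)]))"
```

```text
time: 10.95
tool_pos: [573.6, -212.5, 124.1]
tcp_rot: [179.9, 0.1, 106.8]
ft_force: [-0.1, 0.5, -0.6]
finger_gap: 0.2
grip_force: 0.0
time: 11.5
tool_pos: [585.6, -255.0, 122.7]
tcp_rot: [180.0, 0.0, 106.9]
ft_force: [0.1, -0.6, -0.0]
finger_gap: -0.3
grip_force: 0.0
```

View pics/l12.png

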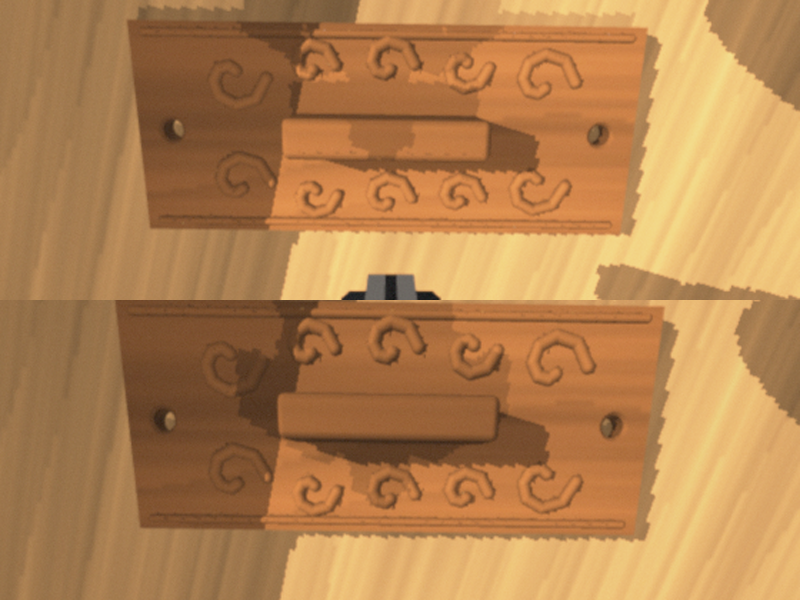

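Lid holes: first view at about (174,129) and (598,133), second at (165,420) and (611,426). The bar's top runs from about (283,138) to (489,140). I compute the hole centroids numerically.

Run:
```python
from h import *
k=.7
G={"l1":[(174*k,129*k+60),(598*k,133*k+60)],"l2":[(165*k,120*k),(611*k,126*k)]}
P={}
for n,g in G.items():
    c=load(n); im=cv2.cvtColor(c["img"],cv2.COLOR_RGB2LAB).astype(float)
    for j,(x,y) in enumerate(g):
        x0,y0=int(round(x)),int(round(y)); w=im[y0-13:y0+14,x0-13:x0+14]
        med=np.median(w.reshape(-1,3),0); m=(np.linalg.norm(w-med,axis=2)>22).astype(np.uint8)
        m=cv2.morphologyEx(m,cv2.MORPH_CLOSE,np.ones((3,3),np.uint8))
        N,lab,st,ce=cv2.connectedComponentsWithStats(m,connectivity=4)
        i=1+np.argmax(st[1:,4]); (cx,cy),r_=cv2.minEnclosingCircle(np.argwhere(lab==i)[:,::-1].astype(np.float32))
        P[n,j]=ce[i]+[x0-13,y0-13]; print(n,j,st[i],ce[i].round(1),round(cx,1),round(cy,1),round(r_,1))
        print("\n".join("".join("#" if v==i else "." for v in row) for row in lab[5:22,4:23]))
for j in 0,1: print(tri([(load(n),P[n,j]) for n in G]))
for n in G:
    A,B=[plane(load(n),P[n,j],14) for j in (0,1)];u=B-A
    print(n,((A+B)/2).round(1),np.linalg.norm(u).round(1),np.degrees(np.arctan2(u[1],u[0])).round(2))
# bar height: left-end top corners
print("bar", [tri([(load("l1"),(x1*k,y1*k+60)),(load("l2"),(x2*k,y2*k))])[0].round(1) for x1,y1,x2,y2 in((283,120,279,95),(489,122,497,98))])
```

```text
l1 0 [  5   6  14  15 159] [11.7 13.2] 11.8 13.3 7.4
...................
.......#...........
....########.......
...##########......
..############.....
..############.....
.#############.....
.##############....
.##############....
..#############....
..#############....
..#############....
..############.....
...##########......
.....########......
......######.......
...................
l1 1 [  5   6  15  17 202] [12.  13.9] 11.9 13.7 8.8
...................
.......######......
......########.....
....###########....
...#############...
..##############...
..##############...
.###############...
.###############...
.###############...
.###############...
.##############....
.##############....
.##############....
..############.....
...##########......
...########........
l2 0 [  5   5  16  16 178] [12.4 12.4] 12.2 12.5 7.8
......####.........
....########.......
...#########.......
..#############....
..##############...
..##############...
.###############...
..###############..
..##############...
..##############...
..##############...
...#############...
....###########....
.....#########.....
.....######........
......#####........
...................
l2 1 [  5   3  16  19 211] [12.5 12.4] 12.0 12.0 9.5
......########.....
....###########....
...############....
...#############...
..##############...
..#...###########..
.##...###########..
.##...###########..
.###############...
.###############...
.###############...
.##############....
..#############....
..############.....
...##########......
....########.......
.....#####.........
(array([ 461.25811814, -203.50229091,   14.5825352 ]), [0.01, 0.01])
(array([ 660.41251378, -145.52792926,   15.0390692 ]), [0.01, 0.01])
l1 [ 560.9 -174.6   14. ] 208.1 16.22
l2 [ 560.9 -174.4   14. ] 208.1 16.24
bar [array([ 517.1, -179.5,   45.6]), array([ 601.6, -154.8,   44.4])]
```

Lid centre (560.9,−174.5), yaw 16.23°, hole spacing 208.1 and bar top about 45. These match the sizes given. Next I turn across the bar and open.

```bash
python3 -m handwheel '{"series": [[[4,0,0,0,0,0.17,0.6],[8.56,0,0,0,0,0.35,0.6],[8.56,0,0,0,0,0.53,0.6],[8.56,0,0,0,0,0.71,0.6],[8.56,0,0,0,0,0.89,0.6],[8.56,0,0,0,0,1.07,0.6],[8.56,0,0,0,0,1.25,0.6],[8.56,0,0,0,0,1.43,0.6],[8.56,0,0,0,0,1.58,0.6],[8.56,0,0,0,0,1.58,0.6],[8.56,0,0,0,0,1.58,0.6],[8.56,0,0,0,0,1.58,0.6]]]}'
python3 -c "
from h import *
s=status.sense();print(s['tool_pos'],s['tcp_rot'],s['joint_pos'])"
```

```text
time: 13.05
tool_pos: [560.7, -174.0, 122.3]
tcp_rot: [180.0, -0.0, 16.4]
ft_force: [0.0, 0.2, 0.4]
finger_gap: 51.1
grip_force: 0.0
[ 560.67743747 -173.98537313  122.34141851] [ 1.79998261e+02 -2.19460687e-03  1.63786872e+01] [-2.22432248e+01  9.84353430e+00  9.42635091e+01  1.18544114e-05
  7.58901568e+01  5.13780852e+01]
```

```bash
python3 -m handwheel '{"series": [[[0,0,5,0,0,0,0.6],[0,0,8,0,0,0,0.6],[0,0,10.2,0,0,0,0.6],[0,0,10.2,0,0,0,0.6],[0,0,10.2,0,0,0,0.1],[0,0,10.2,0,0,0,0.1],[0,0,10.2,0,0,0,0.1],[0,0,10.2,0,0,0,0.1],[0,0,10.2,0,0,0,0.1],[0,0,10.2,0,0,0,0.1],[0,0,10.2,0,0,0,0.1]]]}' 70
python3 -c "
from h import *
s=status.sense();print(s['tool_pos'],s['tcp_rot'],s['grip_force'])"
```

```text
time: 14.42
tool_pos: [562.0, -174.7, 22.2]
tcp_rot: [179.9, -0.1, 16.3]
ft_force: [-0.9, -0.1, 5.9]
finger_gap: 16.4
grip_force: 69.8
[ 562.03104133 -174.67083655   22.19865212] [ 1.79889908e+02 -1.34593842e-01  1.62705124e+01] 69.82682347297668
```

```bash
python3 -m handwheel '{"series": [[[0,0,-1,0,0,0,0.1],[0,0,-3,0,0,0,0.1],[0,0,-6,0,0,0,0.1],[0,0,-9,0,0,0,0.1],[0,0,-11,0,0,0,0.1],[0,0,-11,0,0,0,0.1],[0,0,-11,0,0,0,0.1]]]}'
python3 -m handwheel '{"series": [[[0.5,-1.5,0,0,0,0,0.1],[1.5,-4.5,0,0,0,0,0.1],[2.6,-8,0,0,0,0,0.1],[3.8,-11.5,0,0,0,0,0.1],[4.9,-15,0,0,0,0,0.1],[6.1,-18.5,0,0,0,0,0.1],[7.2,-22,0,0,0,0,0.1],[8.4,-25.5,0,0,0,-0.005,0.1],[9.5,-29,0,0,0,-0.011,0.1],[10.5,-32,0,0,0,-0.011,0.1],[10.83,-32.96,0,0,0,-0.011,0.1],[10.83,-32.96,0,0,0,-0.011,0.1]]]}'
python3 -m handwheel '{"series": [[[0,0,0,0,0,0,0.1],[0,0,0,0,0,0,0.1]]]}'
python3 -c "
from h import *
snap('wrist','h1');snap('scene','h2');snap('side','h3')
s=status.sense();print(s['tool_pos'],s['tcp_rot'],s['grip_force'])
a=[cv2.imread('pics/h%d.png'%i) for i in (1,2,3)]
cv2.imwrite('pics/h.png',np.hstack([cv2.resize(a[0],(480,360)),cv2.resize(a[2][160:340,160:350],(320,303))[:,:] if 0 else cv2.copyMakeBorder(cv2.resize(a[2][160:340,160:350],(320,303),interpolation=2),0,57,0,0,0)]))"
```

```text
time: 15.3
tool_pos: [560.0, -173.8, 129.2]
tcp_rot: [-179.9, 0.1, 16.3]
ft_force: [0.9, 0.6, -1.9]
finger_gap: 16.7
grip_force: 68.7
time: 16.8
tool_pos: [571.5, 173.3, 129.4]
tcp_rot: [180.0, 0.1, 17.0]
ft_force: [1.1, -1.5, -2.6]
finger_gap: 16.9
grip_force: 68.6
time: 17.05
tool_pos: [572.4, 171.6, 130.2]
tcp_rot: [180.0, 0.0, 16.8]
ft_force: [-0.7, -0.2, -1.3]
finger_gap: 16.6
grip_force: 68.6
[572.50445953 171.92766562 130.37556807] [ 1.79997945e+02 -5.69637114e-03  1.68277149e+01] 68.63422751426697
```

View pics/h.png

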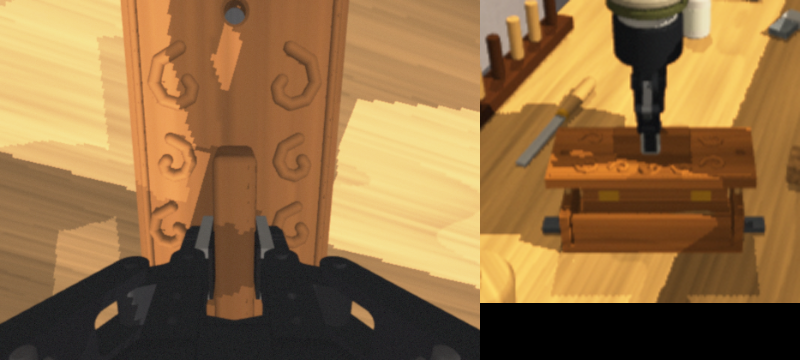

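The lid is held level above the case. The far hole shows at wrist pixel about (274,17) in full-image coordinates, with a dark stop visible through it. I check its position numerically.

Run:
```python
from h import *
c=load("h1"); im=cv2.cvtColor(c["img"],cv2.COLOR_RGB2LAB).astype(float)
w=im[2:34,258:290]; med=np.median(w.reshape(-1,3),0); m=(np.linalg.norm(w-med,axis=2)>22)
N,lab,st,ce=cv2.connectedComponentsWithStats(m.astype(np.uint8),connectivity=4)
i=1+np.argmax(st[1:,4]); print(st[i],ce[i]); print("\n".join("".join("#" if v==i else "." for v in row) for row in lab))
p=ce[i]+[258,2]
for z in (122,124.5,127): print(z,plane(c,p,z).round(1))
```

```text
[  4   0  25  16 178] [16.23033708  4.98314607]
.........##############.........
.......#################........
.......###################......
......####################......
......############...######.....
.....#############.....####.....
.....#############.....#####....
....########...........#####....
....######............#######...
....##.##..............#####....
....###.................#####...
.........................###....
..........................###...
..........................###...
...........................##...
...........................#....
................................
................................
................................
................................
................................
................................
................................
................................
................................
................................
................................
................................
................................
................................
................................
................................
122 [673.7 202.2 122. ]
124.5 [673.  202.  124.5]
127 [672.4 201.8 127. ]
```

Run:
```python
from h import *
c=load("h1"); g=cv2.cvtColor(c["img"],cv2.COLOR_RGB2GRAY)
w=g[0:44,252:298]; 
for row in w[::2,::2]: print(" ".join(f"{v:3d}" for v in row))
u=cv2.GaussianBlur(cv2.resize(w,None,fx=6,fy=6,interpolation=2),(0,0),4)
h=cv2.HoughCircles(u,cv2.HOUGH_GRADIENT,1,60,param1=60,param2=15,minRadius=50,maxRadius=85)
if h is not None:
  for x,y,rr in h[0][:3]:
    p=(x/6-.4+252,y/6-.4); print(p,rr/6,plane(c,p,124.4).round(1))
```

```text
103 100 100 101  93  84  83  81  72  66  57  53  61  65  71  75  80  88 104 103 102 103 104
102  97  99  95  89  83  81  66  59  60  54  55  53  52  58  74  77  79  92 102 104 105 104
101 102  98  94  85  84  68  60  60  54  53  55  53  55  57  59  73  77  79 101 105 103 104
101 102  97  92  85  79  62  64  57  54  57  57  71  78  56  55  63  77  79  96 105 107 105
102 104  97  89  84  69  61  62  61  56  65  68  73  94  87  57  54  75  80  90 104 107 103
103 102  94  89  81  62  65  63  71  84  85  85  86  80  66  58  58  64  80  83 106 105 103
101 103  99  88  80  66  61  77  85  86  86  86  86  88  82  68  52  61  75  86 106 104 103
102 102  99  90  80  67  77  88  83  85  87  88  87  87  86  85  60  65  81  89 106 107 105
102 102  99  92  83  72  81  85  82  83  86  85  85  84  87  88  74  65  81  87 105 104 104
102 105 100  92  88  81  82  89  84  87  86  85  88  86  91  90  83  75  82  97 108 103 101
104 102 100  91  91  91  85  85  85  87  88  89  87  88  88  87  86  82  84 101 105 105 103
104 100  98  94  93  89  86  84  87  86  88  85  87  86  86  86  87  85  92 106 104 106 
[... 223 characters left out ...]
  92  92  92  87  91  89  93 102 107 105 105 102 105 102
104 100 102  96 107 139 142 133 117  99  91  93  90  95  98 104 106 104 106 106 107 106 105
104 102 100  98 117 142 141 145 146 145 103 101 105 106 102 105 105 106 105 109 108 109 106
106 102  98  99 130 142 143 142 147 132  99 103 104 108 105 106 101 106 105 106 105 102 103
104 102  99 100 140 142 141 141 142 139 126 106 109 104 107 103 107 103 104 103 105 109 103
104 102  99 109 143 143 140 143 146 148 148 152 154 133 123 103 103 106 107 104 104 102 107
104 102 100 121 144 143 140 142 145 151 150 152 158 154 110 106 105 105 104 106 104 103 103
102 103 102 142 143 143 141 139 146 148 149 155 157 149 107 104 102 105 104 106 101 105 106
```

The in-hand hole agrees with the expected place to about 1–2 mm, which is within the calibration. I lower gently and watch the force.

```bash
python3 -m handwheel '{"series": [[[0,0,2,0,0,0,0.1],[0,0,3,0,0,0,0.1],[0,0,3.5,0,0,0,0.1],[0,0,3.7,0,0,0,0.1],[0,0,3.8,0,0,0,0.1],[0,0,3.8,0,0,0,0.1]]]}'
python3 -m handwheel '{"series": [[[0,0,0.15,0,0,0,0.1],[0,0,0.3,0,0,0,0.1],[0,0,0.3,0,0,0,0.1]]]}'
```

```text
time: 17.95
tool_pos: [572.6, 172.7, 92.7]
tcp_rot: [180.0, -0.0, 16.9]
ft_force: [-0.4, -0.4, -2.5]
finger_gap: 16.8
grip_force: 68.8
time: 18.32
tool_pos: [572.4, 172.6, 89.2]
tcp_rot: [180.0, -0.0, 16.9]
ft_force: [1.2, -0.9, -2.0]
finger_gap: 16.7
grip_force: 68.7
```

```bash
python3 -m handwheel '{"series": [[[0,0,0.15,0,0,0,0.1],[0,0,0.3,0,0,0,0.1],[0,0,0.3,0,0,0,0.1]]]}'
python3 -m handwheel '{"series": [[[0,0,0.15,0,0,0,0.1],[0,0,0.3,0,0,0,0.1],[0,0,0.3,0,0,0,0.1]]]}'
```

```text
time: 18.7
tool_pos: [572.4, 172.6, 86.2]
tcp_rot: [180.0, -0.0, 16.9]
ft_force: [1.3, -0.6, -1.7]
finger_gap: 16.6
grip_force: 68.7
time: 19.08
tool_pos: [572.4, 172.6, 83.2]
tcp_rot: [180.0, -0.0, 16.9]
ft_force: [0.8, -0.7, -2.7]
finger_gap: 16.8
grip_force: 68.7
```

```bash
python3 -m handwheel '{"series": [[[0,0,0.1,0,0,0,0.1],[0,0,0.2,0,0,0,0.1],[0,0,0.2,0,0,0,0.1]]]}'
python3 -m handwheel '{"series": [[[0,0,0.1,0,0,0,0.1],[0,0,0.1,0,0,0,0.1]]]}'
```

```text
time: 19.45
tool_pos: [572.4, 172.7, 82.2]
tcp_rot: [180.0, -0.0, 16.9]
ft_force: [-4.2, -1.6, 5.3]
finger_gap: 16.3
grip_force: 69.9
time: 19.7
tool_pos: [572.6, 172.7, 82.2]
tcp_rot: [180.0, -0.0, 16.9]
ft_force: [-6.2, -2.1, 11.9]
finger_gap: 16.5
grip_force: 70.8
```

Contact came at TCP 82.2. The lid was gripped at 22.2 on the bench, so its underside is at 60.0, home. I ease off the small sideways force and check.

```bash
python3 -m handwheel '{"series": [[[-0.04,0,0,0,0,0,0.1],[-0.04,0,0,0,0,0,0.1],[-0.04,0,0,0,0,0,0.1],[-0.04,0,0,0,0,0,0.1]]]}'
python3 -c "
from h import *
a=snap('side','f1')['img'];b=snap('scene','f2')['img']
s=status.sense();print(s['tool_pos'],s['tcp_rot'],s['ft_force'],s['wrist_torque'],s['grip_force'])
A=cv2.resize(a[200:340,180:350],(480,395),interpolation=2);B=cv2.resize(b[140:225,255:360],(320,259),interpolation=2)
cv2.imwrite('pics/f.png',np.hstack([A,cv2.copyMakeBorder(B,0,136,0,0,0)])[:,:,::-1])"
```

```text
time: 20.2
tool_pos: [572.6, 172.7, 82.2]
tcp_rot: [180.0, -0.1, 16.9]
ft_force: [-4.2, -2.2, 9.9]
finger_gap: 16.6
grip_force: 70.6
[572.59955356 172.68685588  82.22667032] [ 1.79989284e+02 -8.47196817e-02  1.68985402e+01] [-4.36293619 -1.45055739 10.06225892] [-0.3723927   0.65810307 -0.02583802] 70.60570478439331
```

View pics/f.png

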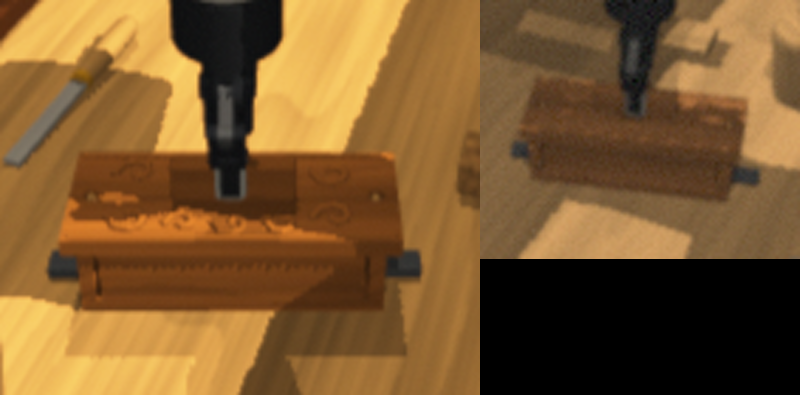

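The picture shows the lid flat on the end walls with both dowels in the holes (at (92,197) and (375,197)) and the sides upright beneath. I'll add a slight margin of push and hold.

```bash
python3 -m handwheel '{"series": [[[0,0,0.03,0,0,0,0.1],[0,0,0.03,0,0,0,0.1],[0,0,0.03,0,0,0,0.1],[0,0,0.03,0,0,0,0.1],[0,0,0.03,0,0,0,0.1],[0,0,0.03,0,0,0,0.1]]]}' && python3 -c "
from h import *
print(status.sense()['ft_force']); print(r.hand_in())"
```

```text
time: 21.05
tool_pos: [572.6, 172.7, 82.2]
tcp_rot: [180.0, -0.1, 16.9]
ft_force: [-5.8, -1.8, 13.0]
finger_gap: 16.7
grip_force: 70.8
[-5.77626612 -1.80516267 13.012332  ]
the job is handed in; nothing more can be done
None
```

The job is handed in at 21 s: both sides pushed upright to their stops and the lid flat and home on both dowels, still gripped and pressed down with about 13 N.

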